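Centre a rolling vase on its carrier and set it on the kiln slab

ROBOT

A 6-joint arm with a two-finger parallel gripper is mounted at the origin on the work surface. World frame = base frame: x ahead of the robot, y to its left, z up, the work surface at z = 0. Lengths are in mm, angles in rad, forces in N, time in s.
With the tool pointing down it reaches from about 350 to 875 mm from the base axis. Payload 4.2 kg.
Tool frame: the origin (TCP) lies midway between the tips of the shut fingers; the grasp point (between the pads) lies 19 mm behind it (env.hold_point_z is the distance from the TCP to the grasp point, in mm); z points along the fingers, y is the line along which they close (so a half turn about z gives the same grasp; the last joint's range is limited). The gripper opens to 85 mm and grips with 20 to 120 N. Pads are 22 mm wide; open, the fingers measure 114 mm over their backs; the gripper's body (76 mm by 85 mm) begins 54 mm behind the grasp point. The pads swing forward as they close: fully open they stand 13 mm farther back than shut.
Start: joints at [1.399, 0.385, 0.008, 0, -1.194, -0.259], TCP at [260.965, 567.888, 231.312] pointing down, gripper open.
Joint ranges: [-3.14, 3.14], [-1.21, 2.06], [-1.07, 1.41], [-3.16, 2.05], [-2.99, -0.16], [-3.1, 3.1]. Speed limits (rad/s): [2.79, 2.79, 3.14, 3.14, 3.14, 3.14].

INTERFACE

Orientations are given as a 3x3 rotation matrix whose columns are the frame's x, y, z axes.
In Python, from station import status, camera, camera_model, env, spotter gives the robot as it stands.
- The arm moves only by the tool move_arm, never from a script. Its argument "steps" is a list of rows, each a list of 3 entries, a list of its own where there are three numbers: the shift along the tool's x, y, z normalised to -1 to 1, where 1 is 500 mm, then the turn, a rotation vector about the tool's x, y, z normalised to -1 to 1, where 1 is 30 degrees, then the opening, from 0 (shut) to 1 (fully open). In form: [[[dx, dy, dz], [rx, ry, rz], hand], ...]. A call has 1 to 20 rows; each row shifts and turns the commanded pose from where the row before left it, along the tool's axes as they then stand; what a row does not reach is not made up. A row lasts 1/12 s, in which the tool goes at most 41.7 mm and 7.16 degrees, less where a joint would pass 70% of its speed; a pose out of reach is approached as far as the arm can. A call with a number of a shift or a turn outside -1 to 1 is refused whole. A call with a gripper value outside its range is refused whole. The fingers move at their own pace and stop on an object; "newtons" is the grip in N (left out, the last holds). Time passes only in rows, so rows that do not move let the fingers close. It gives the time, the measured TCP pose, the force, the opening and the grip force at its end, in the units of the state.
- status.get_obs(): the state, without advancing time (a new reading comes with each control period).
- camera(name): name is "side" or "top"; returns the picture (420x560x3 uint8, red, green, blue); there is no depth.
- camera_model(name): a dict with "mtx" (3x3 intrinsics, pixels), "rvec" (rotation vector, rad) and "tvec" (3), from world to camera coordinates, as OpenCV has them. Camera axes: x right, y down, z forward; pixel columns grow to the right and rows downward; lengths in mm; the calibration is good to about 2 mm. A picture is of the moment at which its call begins. camera_model takes no time and is no camera call.
- env.job_done(): hands the job in; it is judged then, once.
Trained networks look in the newest picture that a camera, given by its name, has taken for a name from the list of things; names that differ only in an ending like _2 or _b are one class to them, and where a whole thing is asked for, a point or a joint stands for the part that bears it (a point fixed in the world has none). Each returns a list of dicts, best first, with "confidence" (0 to 1); they miss things now and then, are a little off and sometimes report something else, mostly with a low value. They report only what shows in the picture. A call takes as long as a camera call. They do not tell look-alikes from the thing itself.
- spotter.recognise(camera, label): "location" ([x, y, z] in mm, in world coordinates, good to about 4 mm: the middle of the surface that is visible of it).
- spotter.place_of(camera, label): "location" ([x, y, z] in mm, in world coordinates, good to about 4 mm: a listed point, or the origin of a listed thing).
The state is a dict: "time_s": time; "qpos": joint angles; "dq": joint speeds; "tau": joint torques, N m; "tcp_pos": TCP position; "tcp_rot": TCP orientation; "wrist_force": force on the tool from outside, world axes, zero at the start; "ft_torque": the same for the moment, N m; "finger_gap": finger opening in mm; "gripper_force": force on a finger pad.
Only numpy, scipy, OpenCV 4.12 (cv2) and the standard library are available. Lean on these libraries where they do the work, as an engineer would, in place of code of your own. Each camera call takes 0.05 s, during which the arm holds its last target. There are 200 camera calls.

TASK

Lift the wooden carrier by its arched handle and, before bringing it to the raised kiln slab, tilt it gently so that the loose reel-shaped vase rolls from one end to the middle of the carrier and stays there for a good second. Then carry it over the slab, hold it clear above the slab for at least three seconds with the vase settled in the middle, and lower it gently so that the carrier stands centred and square on the slab with the vase at rest in its middle; then let go. The glaze is wet and would stick in the firing, so the vase must never touch an end wall or the gripper, and the jar, bowl, mug, plaster disc and rolling pin stay where they are.

Things in the scene. Friction and masses are not known exactly. Their poses are not given: they have to be found in the camera images.
- carrier: Wooden ware carrier, about 0.5 kg: flat tray 150 mm (its x) by 270 mm (its y), floor 8 mm thick, arched handle over the middle. Origin: centre of its underside, z up. End walls at y = +-127 to 135 mm, 30 mm high over the underside; side walls at x = +-67 to 75 mm, 22 mm high. Handle posts at x = +-75 to 85 mm, 30 mm wide in y about y = 0, 132 mm high.
- carrier_grip (a point): Centre of the carrier's handle bar, 119 mm above the carrier's underside; axes as the carrier's. The bar runs along x, 150 mm free between the posts, 20 mm thick in y (the grasp width), 26 mm high. Grip it from above, fingers on its two y faces. The vase passes 48 mm below it. In the grip the carrier sags by 0.01 to 0.02 rad towards the end where the vase lies.
- carrier_mid (a point): Middle of the carrier's flat floor (top face, 8 mm above the underside); axes as the carrier's. The vase is to rest at y = 0 here. Turning the carrier by a positive angle about its +x raises its +y end, and the vase rolls to -y, by about 6.7 m/s2 per rad; it starts to roll at about 0.004 rad. If the carrier accelerates along y, the vase lags by about 0.7 of that.
- vase: Loose terracotta vase like a cotton reel, white waist, about 0.25 kg, 100 mm long along its x, its rolling axis, which lies along the carrier's x. Rolls freely along the carrier's y on two end rims 50 mm in diameter. Origin on the axis at mid-length (25 mm above the floor); its y and z turn with it. Starts at rest 45 to 80 mm from the middle on the carrier's +y side; meets an end wall at 102 mm.
- slab_top (a point): Centre of the top face of the kiln slab, a fixed tan fireclay plate 200 mm (its x) by 300 mm (its y), 15 mm thick, standing on four props; its top is 60 mm above the table. z up. The carrier's long side belongs along the slab's long side, either way round.
- jar: Closed glass jar, 64 mm across, 85 mm high, far side of the table; leave alone. Origin under its centre.
- bowl: Terracotta bowl, 110 mm across, 50 mm high, far side of the table; leave alone. Origin under its centre.
- mug: White mug, 76 mm across, 85 mm high, far side of the table; leave alone. Origin under its centre.
- bat: Plaster disc, 180 mm across, 18 mm thick, far left on the table; leave alone. Origin under its centre.
- pin: Wooden rolling pin, 300 mm over its handles, 44 mm thick, lying on the right of the table, fixed there; leave alone. Origin under its middle.
- slab: The same fixed kiln slab with its four props. Origin on the table, under the centre of the slab; axes as slab_top.
Not all that is in view belongs to the job. What is shaped like the vase but green is not meant.

How it is judged:
By the outcome, as a careful person would: the job done as asked, in the order asked, and still so for the second after the job is handed in, with the robot touching nothing.
It also fails if it takes over 72 s, if anything falls off the work surface, if the arm or the gripper's body presses on something with over 40 N, if the wrist force passes 120 N, or if a joint passes its speed limit or range.

## Working session

There is one attempt and no reset: what is moved stays moved. The work goes in short steps, Python scripts to look and compute and a tool call to move; the robot and the scene stay as the last step left them, time stands still between calls to the robot, and variables do not carry over. Pictures are saved under pics/ and viewed, at most 10 in all, crops included, and the job is handed in when it is done.

Besides the shell and the picture viewer there is one more tool, called after ">>>" as name(argument=value, ...) on one line, values as JSON. move_arm: Moves the arm, as the interface text tells. Its arguments: {"type":"object","properties":{"steps":{"type":"array","items":{"type":"array"}},"newtons":{"type":"number"}},"required":["steps"]}

```bash
mkdir -p pics; ls; cat > h.py <<'E'
import numpy as np, cv2
from station import status, camera, camera_model, env, spotter
def snap(c,fn=None):
    im=camera(c)
    if fn: cv2.imwrite('pics/'+fn,im[:,:,::-1])
    return im
def proj(c,P):
    m=camera_model(c); return cv2.projectPoints(np.float64(P).reshape(-1,1,3),np.float64(m['rvec']),np.float64(m['tvec']),np.float64(m['mtx']),None)[0].reshape(-1,2)
def ray(c,uv,z):
    m=camera_model(c);R=cv2.Rodrigues(np.float64(m['rvec']))[0];t=np.float64(m['tvec']).ravel()
    uv=np.float64(uv).reshape(-1,2);z=np.broadcast_to(z,len(uv))
    d=(np.linalg.inv(np.float64(m['mtx']))@np.c_[uv,np.ones(len(uv))].T).T@R; C=-R.T@t
    return C+d*((z-C[2])/d[:,2])[:,None]
E
python3 - <<'E'
from h import *
a=snap('top','top0.png');b=snap('side','side0.png')
for c in('top','side'):
    for l in('carrier','carrier_grip','carrier_mid','vase','slab_top','jar','bowl','mug','bat','pin'):
        r=spotter.place_of(c,l)
        print(c,l,[(np.round(x['location']).tolist(),round(x['confidence'],2),proj(c,x['location']).round().tolist()[0]) for x in r])
m=camera_model('top');R=cv2.Rodrigues(np.float64(m['rvec']))[0];print(-R.T@np.ravel(m['tvec']))
m=camera_model('side');R=cv2.Rodrigues(np.float64(m['rvec']))[0];print(-R.T@np.ravel(m['tvec']))
print(status.get_obs(),env.hold_point_z)
E
```

```text
pics
top carrier [([548.0, 202.0, -1.0], 0.86, [221.0, 205.0]), ([462.0, -241.0, 61.0], 0.39, [371.0, 236.0])]
top carrier_grip [([542.0, 204.0, 119.0], 0.96, [214.0, 203.0]), ([530.0, -524.0, 3.0], 0.63, [460.0, 216.0])]
top carrier_mid [([543.0, 205.0, 11.0], 0.75, [219.0, 206.0])]
top vase [([530.0, 271.0, 33.0], 0.75, [195.0, 209.0]), ([328.0, 433.0, 24.0], 0.75, [138.0, 277.0])]
top slab_top [([463.0, -238.0, 62.0], 0.66, [370.0, 236.0])]
top jar [([753.0, -29.0, 1.0], 0.74, [298.0, 140.0])]
top bowl [([777.0, -201.0, -1.0], 0.63, [354.0, 134.0])]
top mug [([777.0, 213.0, 2.0], 0.85, [220.0, 130.0]), ([543.0, 204.0, 12.0], 0.52, [219.0, 206.0]), ([532.0, 273.0, 32.0], 0.3, [195.0, 209.0])]
top bat [([532.0, 531.0, -0.0], 0.8, [111.0, 208.0])]
top pin [([530.0, -527.0, 4.0], 0.98, [461.0, 216.0])]
side carrier [([548.0, 201.0, 0.0], 0.67, [241.0, 205.0])]
side carrier_grip [([543.0, 205.0, 118.0], 0.82, [236.0, 172.0]), ([463.0, -239.0, 0.0], 0.55, [316.0, 302.0])]
side carrier_mid [([546.0, 203.0, 10.0], 0.95, [240.0, 202.0])]
side vase [([332.0, 435.0, 26.0], 0.87, [141.0, 189.
[... 619 characters left out ...]
1]), 'dq': array([ 8.80050197e-04, -7.96770871e-04, -8.35173274e-04,  8.97619010e-06,
       -3.68320699e-04,  1.07716650e-04]), 'tau': array([-5.32074373e-04, -3.92098725e+01,  1.88619089e+01,  4.19056982e+00,
       -3.05065532e-04,  4.07573623e-06]), 'tcp_pos': array([260.9640672 , 567.88298295, 231.34193367]), 'tcp_rot': array([[ 9.08632874e-01, -4.17595857e-01,  2.96655530e-05],
       [-4.17595858e-01, -9.08632873e-01,  2.84844359e-05],
       [ 1.50601143e-05, -3.82701069e-05, -9.99999999e-01]]), 'wrist_force': array([0.23040561, 0.11628964, 0.59231339]), 'ft_torque': array([0.02304589, 0.01312757, 0.04993837]), 'gripper_force': 0.0, 'finger_gap': 84.91694844890776} 18.700000000000003
```

View images.

```bash
python3 - <<'E'
import cv2
a=cv2.imread('pics/top0.png');b=cv2.imread('pics/side0.png')
cv2.imwrite('pics/c1.png',cv2.resize(a[150:270,120:280],None,fx=5,fy=5,interpolation=cv2.INTER_CUBIC))
cv2.imwrite('pics/c2.png',cv2.resize(a[170:310,300:440],None,fx=4,fy=4,interpolation=cv2.INTER_CUBIC))
E
```

```text
(no output)
```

View pics/top0.png

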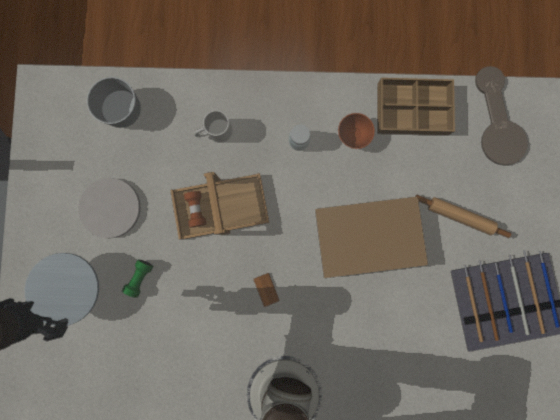

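View pics/c1.png

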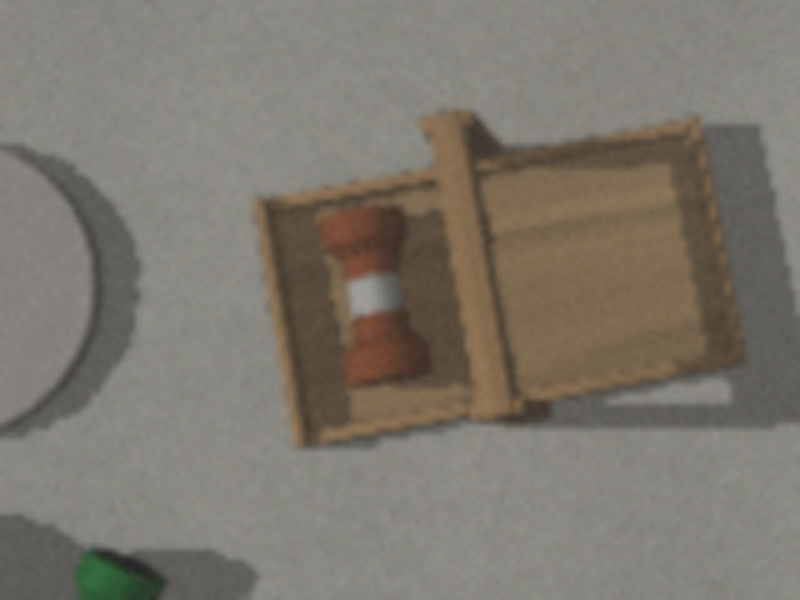

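View pics/side0.png

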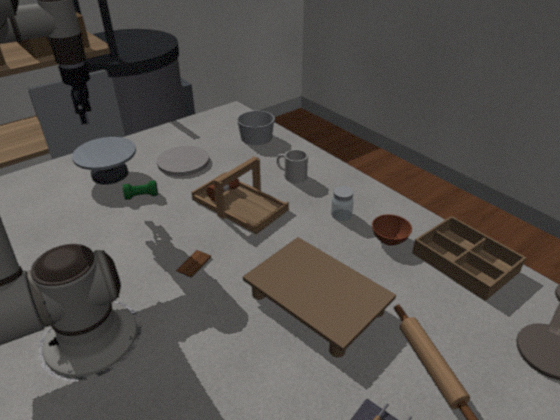

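The top view shows the real terracotta vase with its white waist in the carrier at about (195,209). The green look-alike reel is at (138,277). The carrier's handle is near (214,203), and the partitioned box at (416,106) could be mistaken for the carrier. The slab is at (371,237). The crop confirms the choice: the vase lies left of the handle, on the carrier's +y side. The side view agrees.

Next I fit the poses from silhouettes.

```bash
cat >> h.py <<'E'
def box(x0,x1,y0,y1,z0,z1): return np.array([[x,y,z] for x in(x0,x1) for y in(y0,y1) for z in(z0,z1)],float)
CAR=[box(-75,75,-135,135,0,8)]+[box(-75,75,*s,0,30) for s in((127,135),(-135,-127))]+[box(*s,-135,135,0,22) for s in((67,75),(-75,-67))]+[box(*s,-15,15,0,132) for s in((75,85),(-85,-75))]+[box(-75,75,-10,10,106,132)]
SLAB=[box(-100,100,-150,150,45,60)]
def Rz(a): return np.array([[np.cos(a),-np.sin(a),0],[np.sin(a),np.cos(a),0],[0,0,1]])
def render(c,parts,R,t,S=4):
    m=np.zeros((420*S,560*S),np.uint8)
    for p in parts:
        uv=proj(c,p@R.T+t)*S+(S-1)/2
        cv2.fillConvexPoly(m,cv2.convexHull(uv.astype(np.float32)).round().astype(np.int32),255)
    return cv2.resize(m,(560,420),interpolation=cv2.INTER_AREA)/255.
def mask(im):
    hsv=cv2.cvtColor(im,cv2.COLOR_RGB2HSV); return cv2.GaussianBlur(hsv[...,1].astype(np.float32),(3,3),0)
E
cat > fit.py <<'E'
from h import *
from scipy.optimize import minimize
def load(f): return cv2.imread('pics/'+f)[:,:,::-1].copy()
def fit(ims,parts,p0):
    def cost(p):
        e=[]
        for c,im in ims.items():
            r=render(c,parts,Rz(p[2]),[p[0],p[1],0]); roi=cv2.dilate((render(c,parts,Rz(p0[2]),[p0[0],p0[1],0])>0).astype(np.uint8),np.ones((13,13)))>0
            M=np.clip((mask(im)-55)/40,0,1); e.append(np.mean((r-M)[roi]**2))
        return np.mean(e)
    s=minimize(cost,p0,method='Nelder-Mead',options=dict(initial_simplex=[p0,[p0[0]+5,p0[1],p0[2]],[p0[0],p0[1]+5,p0[2]],[p0[0],p0[1],p0[2]+.04]],xatol=.02,fatol=1e-7))
    return s.x.round(4).tolist(),round(s.fun,4)
if __name__=='__main__':
    T,S=load('top0.png'),load('side0.png')
    m=mask(T); print([(q,m[q[1],q[0]]) for q in((240,205),(214,203),(250,235),(370,236),(435,240),(300,220),(200,185))])
    for n,P,p0 in(('car',CAR,[545,203,.19]),('slab',SLAB,[462,-239,.117])):
        for ims in({'top':T},{'side':S},{'top':T,'side':S}): print(n,list(ims),fit(ims,P,p0))
E
python3 fit.py
```

```text
[((240, 205), np.float32(89.8125)), ((214, 203), np.float32(101.5)), ((250, 235), np.float32(15.25)), ((370, 236), np.float32(88.0625)), ((435, 240), np.float32(16.1875)), ((300, 220), np.float32(14.5)), ((200, 185), np.float32(84.4375))]
car ['top'] ([542.8402, 201.7725, 0.2234], np.float64(0.0671))
car ['side'] ([546.7468, 206.2397, 0.1956], np.float64(0.056))Traceback (most recent call last):
  File "fit.py", line 17, in <module>
    for ims in({'top':T},{'side':S},{'top':T,'side':S}): print(n,list(ims),fit(ims,P,p0))
                                                                           ~~~^^^^^^^^^^
  File "fit.py", line 11, in fit
    s=minimize(cost,p0,method='Nelder-Mead',options=dict(initial_simplex=[p0,[p0[0]+5,p0[1],p0[2]],[p0[0],p0[1]+5,p0[2]],[p0[0],p0[1],p0[2]+.04]],xatol=.02,fatol=1e-7))
    res = _minimize_neldermead(fun, x0, args, callback, bounds=bounds,
                               **options)
    fxr = func(xr)
    fx = function(np.copy(x), *(wrapper_args + args))
  File "fit.py", line 8, in cost
    r=render(c,parts,Rz(p[2]),[p[0],p[1],0]); roi=cv2.dilate((render(c,parts,Rz(p0[2]),[p0[0],p0[1],0])>0).astype(np.uint8),np.ones((13,13)))>0
  File "h.py", line 21, in render
    uv=proj(c,p@R.T+t)*S+(S-1)/2
       ~~~~^^^^^^^^^^^
  File "h.py", line 8, in proj
    m=camera_model(c); return cv2.projectPoints(np.float64(P).reshape(-1,1,3),np.float64(m['rvec']),np.float64(m['tvec']),np.float64(m['mtx']),None)[0].reshape(-1,2)
ValueError: time passes only in moves, steps and waits
```

```bash
python3 - <<'E'
s=open('h.py').read()
s=s.replace("def snap","import json,os\nif not os.path.exists('cm.json'): json.dump({c:{k:np.asarray(v).tolist() for k,v in camera_model(c).items()} for c in('top','side')},open('cm.json','w'))\n_cm=json.load(open('cm.json'))\ncamera_model=_cm.get\ndef snap")
open('h.py','w').write(s)
s=open('fit.py').read().replace("(mask(im)-55)/40","(mask(im)-35)/30");open('fit.py','w').write(s)
E
python3 fit.py
python3 - <<'E'
from fit import *
T,S=load('top0.png'),load('side0.png')
o=[]
for c,im in(('top',T),('side',S)):
    M=np.clip((mask(im)-35)/30,0,1)*255
    r=render(c,CAR,Rz(.2),[544,204,0])*255
    v=np.dstack([M,r,r]).astype(np.uint8); o.append(cv2.resize(v[150:270,160:300],None,fx=4,fy=4) if c=='top' else cv2.resize(v[140:260,170:310],None,fx=4,fy=4))
cv2.imwrite('pics/ov.png',np.vstack(o)[:,:560][:960:1]) if 0 else cv2.imwrite('pics/ov.png',cv2.resize(np.hstack(o),(800,343)))
E
```

```text
[((240, 205), np.float32(89.8125)), ((214, 203), np.float32(101.5)), ((250, 235), np.float32(15.25)), ((370, 236), np.float32(88.0625)), ((435, 240), np.float32(16.1875)), ((300, 220), np.float32(14.5)), ((200, 185), np.float32(84.4375))]
car ['top'] ([542.7666, 202.3134, 0.2146], np.float64(0.0137))
car ['side'] ([545.7631, 205.5355, 0.2063], np.float64(0.022))
car ['top', 'side'] ([543.4539, 203.835, 0.2068], np.float64(0.0214))
slab ['top'] ([460.8352, -241.8564, 0.1436], np.float64(0.0069))
slab ['side'] ([462.5456, -239.325, 0.1361], np.float64(0.0309))
slab ['top', 'side'] ([461.0205, -240.9032, 0.1425], np.float64(0.0208))
```

View pics/ov.png

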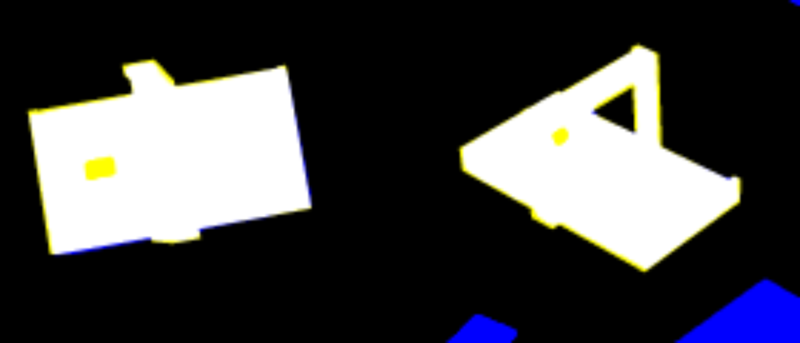

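The overlay shows the fitted carrier model matching the mask in both views, and the only gap is the white waist. The carrier is at about (544,204) with yaw 0.21, and the slab at about (462,-241) with yaw 0.14. The vase is at about y = +70 in the carrier. I'm moving above the handle.

>>> move_arm(steps=[[[0.0584, 0.0304, 0], [0, 0, 0], 0.5], [[0.0584, 0.0304, 0], [0, 0, 0], 0.5], [[0.0584, 0.0304, 0], [0, 0, 0], 0.5], [[0.0584, 0.0304, 0], [0, 0, 0], 0.5], [[0.0584, 0.0304, 0], [0, 0, 0], 0.5], [[0.0584, 0.0304, 0], [0, 0, 0], 0.5], [[0.0584, 0.0304, 0], [0, 0, 0], 0.5], [[0.0584, 0.0304, 0], [0, 0, 0], 0.5], [[0.0584, 0.0304, 0], [0, 0, 0], 0.5], [[0.0584, 0.0304, 0], [0, 0, 0], 0.5], [[0.0584, 0.0304, 0], [0, 0, 0], 0.5], [[0.0584, 0.0304, 0], [0, 0, 0], 0.5], [[0.0584, 0.0304, 0], [0, 0, 0], 0.5], [[0.0584, 0.0304, 0], [0, 0, 0], 0.5], [[0, 0, 0], [0, 0, -0.204], 0.5], [[0, 0, 0], [0, 0, -0.204], 0.5], [[0, 0, 0], [0, 0, -0.204], 0.5], [[0, 0, 0], [0, 0, -0.204], 0.5], [[0, 0, 0], [0, 0, -0.204], 0.5], [[0, 0, 0], [0, 0, -0.204], 0.5]], newtons=60)

```text
time_s: 2.77
tcp_pos: [543.6, 203.7, 231.3]
tcp_rot: [[0.977, 0.214, 0.0], [0.214, -0.977, 0.0], [0.0, -0.0, -1.0]]
wrist_force: [0.8, 0.1, 0.0]
finger_gap: 42.7
gripper_force: 0.0
```

>>> move_arm(steps=[[[0, 0, 0.04], [0, 0, 0.0096], 0.5], [[0, 0, 0.04], [0, 0, 0], 0.5], [[0, 0, 0.04], [0, 0, 0], 0.5], [[0, 0, 0.04], [0, 0, 0], 0.5], [[0, 0, 0.04], [0, 0, 0], 0.5], [[0, 0, 0.03], [0, 0, 0], 0.4], [[0, 0, 0.02], [0, 0, 0], 0.35], [[0, 0, 0.01], [0, 0, 0], 0.3], [[0, 0, 0], [0, 0, 0], 0.3], [[0, 0, 0], [0, 0, 0], 0.3]], newtons=60)

```text
time_s: 3.6
tcp_pos: [544.1, 204.1, 101.9]
tcp_rot: [[0.979, 0.204, 0.001], [0.204, -0.979, 0.0], [0.001, -0.0, -1.0]]
wrist_force: [-0.0, 0.1, 0.0]
finger_gap: 25.6
gripper_force: 0.0
```

```bash
cat >> h.py <<'E'
def cyl(x0,x1,r0,r1,n=24):
    a=np.arange(n)*2*np.pi/n
    return np.vstack([np.c_[np.full(n,x),r*np.cos(a),r*np.sin(a)] for x,r in((x0,r0),(x1,r1))])
VASE=[cyl(30,50,25,25),cyl(-50,-30,25,25),cyl(10,30,14,24),cyl(-30,-10,24,14),cyl(-11,11,14,14)]
def vmask(im):
    h=cv2.cvtColor(im,cv2.COLOR_RGB2HSV).astype(int); H,S=h[...,0],h[...,1]
    return ((S>60)&((H<11)|(H>170))).astype(np.float32)
def carpose():
    """carrier pose from the tool: R (cols = carrier axes), t (underside centre)"""
    o=status.get_obs();R=np.array(o['tcp_rot'])@np.diag([1,-1,-1.]);g=np.array(o['tcp_pos'])-np.array(o['tcp_rot'])[:,2]*env.hold_point_z
    return R,g-R@[0,0,119.],o
def vase_y(c,im,R,t):
    M=vmask(im); roi=cv2.erode((render(c,CAR[:1]+[box(-70,70,-130,130,8,58)],R,t)>.5).astype(np.uint8),np.ones((3,3)))>0
    occ=render(c,CAR[5:],R,t); 
    wall=render(c,CAR[1:5],R,t) if c=='side' else 0
    def cost(y):
        r=render(c,[p+[0,y,33] for p in VASE[:4]],R,t); wa=render(c,VASE[4:] and [VASE[4]+[0,y,33]],R,t)
        w=roi&(occ<.3)&(wa<.3)
        return np.mean(((r-M)[w])**2)
    ys=np.arange(-100,101,5.);k=np.array([cost(y) for y in ys]);y0=ys[k.argmin()]
    f=np.arange(y0-5,y0+5.1,.5);k=[cost(y) for y in f];return float(f[int(np.argmin(k))]),float(min(k))
E
python3 - <<'E'
from fit import *
for c,p in(('top',[542.8,202.3,.2146]),('side',[545.8,205.5,.2063])):
    print(c,vase_y(c,load(c+'0.png'),Rz(p[2]),np.array([p[0],p[1],0])))
E
```

```text
top (72.5, 0.039877400013087407)
side (70.0, 0.037477833824058344)
```

>>> move_arm(steps=[[[0, 0, 0.003], [0, 0, 0], 0.28], [[0, 0, 0], [0, 0, 0], 0.27], [[0, 0, 0], [0, 0, 0], 0.265], [[0, 0, 0], [0, 0, 0], 0.26]], newtons=20)

```text
time_s: 3.93
tcp_pos: [543.8, 204.0, 100.4]
tcp_rot: [[0.979, 0.204, 0.001], [0.204, -0.979, 0.001], [0.001, -0.0, -1.0]]
wrist_force: [0.6, -1.1, -0.4]
finger_gap: 21.9
gripper_force: 0.0
```

>>> move_arm(steps=[[[0, 0.0014, 0], [0, 0, 0], 0.26], [[0, 0, 0], [0, 0, 0], 0.255]], newtons=20)

```text
time_s: 4.1
tcp_pos: [543.7, 203.1, 100.0]
tcp_rot: [[0.979, 0.204, 0.0], [0.204, -0.979, 0.0], [0.0, -0.0, -1.0]]
wrist_force: [-0.8, 0.5, 0.3]
finger_gap: 21.7
gripper_force: 0.0
```

Now I close fully, gently first.

>>> move_arm(steps=[[[0, 0, 0], [0, 0, 0], 0.25], [[0, 0, 0], [0, 0, 0], 0.24], [[0, 0, 0], [0, 0, 0], 0.22], [[0, 0, 0], [0, 0, 0], 0.18], [[0, 0, 0], [0, 0, 0], 0.1], [[0, 0, 0], [0, 0, 0], 0.0], [[0, 0, 0], [0, 0, 0], 0.0]], newtons=60)

```text
time_s: 4.68
tcp_pos: [543.7, 203.3, 100.0]
tcp_rot: [[0.979, 0.204, 0.0], [0.204, -0.979, 0.0], [0.0, -0.0, -1.0]]
wrist_force: [-1.2, 0.9, 1.1]
finger_gap: 19.3
gripper_force: 59.4
```

```bash
cat > look.py <<'E'
import sys
from h import *
R,t,o=carpose()
T=snap('top');S=snap('side')
# camera offsets (calibration): top sees carrier at -1, side at +2 or so
r=[(vase_y(c,im,R,t)) for c,im in(('top',T),('side',S))]
print('t',round(o['time_s'],2),'vase y top/side',r,'tcp',np.round(o['tcp_pos'],1),'rx',round(float(-o['tcp_rot'][2,1]),4),'ry',round(float(o['tcp_rot'][2,0]),4),'yaw',round(float(np.arctan2(o['tcp_rot'][1,0],o['tcp_rot'][0,0])),4),'tq',np.round(np.array(o['tcp_rot']).T@o['ft_torque'],3),'F',np.round(o['wrist_force'],1),'grip',round(o['gripper_force'],1),round(o['finger_gap'],1))
for n in sys.argv[1:]:
    cv2.imwrite('pics/%s_top.png'%n,T[:,:,::-1]);cv2.imwrite('pics/%s_side.png'%n,S[:,:,::-1])
E
python3 look.py g
```

```text
t 4.68 vase y top/side [(70.5, 0.07149910985256523), (69.0, 0.04994035261163289)] tcp [543.7 203.3 100. ] rx 0.0001 ry 0.0002 yaw 0.2055 tq [ 0.415 -0.338 -0.249] F [-1.2  0.9  1.1] grip 59.4 19.3
```

>>> move_arm(steps=[[[0, 0, -0.003], [0.021, 0, 0], 0], [[0, 0, -0.005], [0.021, 0, 0], 0], [[0, 0, -0.01], [0, 0, 0], 0], [[0, 0, -0.014], [0, 0, 0], 0], [[0, 0, -0.014], [0, 0, 0], 0]], newtons=60)

```text
time_s: 5.2
tcp_pos: [543.0, 202.0, 122.2]
tcp_rot: [[0.979, 0.202, -0.007], [0.202, -0.979, 0.02], [-0.003, -0.021, -1.0]]
wrist_force: [0.6, -0.6, -6.4]
finger_gap: 19.3
gripper_force: 58.8
```

```bash
python3 look.py
```

```text
t 5.2 vase y top/side [(69.0, 0.07223960168400596), (66.0, 0.05309963163501497)] tcp [543.  202.  122.2] rx 0.0214 ry -0.0029 yaw 0.2039 tq [-0.16  -0.014  0.049] F [ 0.6 -0.6 -6.4] grip 58.8 19.3
```

>>> move_arm(steps=[[[0, 0, -0.014], [0, 0, 0], 0], [[0, 0, -0.014], [0, 0, 0], 0], [[0, 0, -0.014], [0, 0, 0], 0], [[0, 0, -0.014], [0, 0, 0], 0]])

```text
time_s: 5.63
tcp_pos: [544.0, 202.2, 151.7]
tcp_rot: [[0.979, 0.204, -0.004], [0.204, -0.979, 0.022], [0.0, -0.022, -1.0]]
wrist_force: [0.1, 0.1, -6.6]
finger_gap: 19.3
gripper_force: 59.2
```

```bash
python3 look.py l
```

```text
t 5.63 vase y top/side [(62.0, 0.07250828903451421), (62.5, 0.049643414154415)] tcp [544.  202.2 151.7] rx 0.0221 ry 0.0004 yaw 0.2052 tq [-0.234  0.015 -0.006] F [ 0.1  0.1 -6.6] grip 59.2 19.3
```

>>> move_arm(steps=[[[0, 0, -0.014], [0, 0, 0], 0], [[0, 0, -0.014], [0, 0, 0], 0], [[0, 0, -0.014], [0, 0, 0], 0], [[0, 0, -0.014], [0, 0, 0], 0], [[0, 0, -0.006], [0, 0, 0], 0]])

```text
time_s: 6.15
tcp_pos: [544.7, 201.7, 183.4]
tcp_rot: [[0.979, 0.204, -0.002], [0.204, -0.979, 0.023], [0.002, -0.023, -1.0]]
wrist_force: [-0.2, 0.3, -7.0]
finger_gap: 19.1
gripper_force: 59.2
```

```bash
python3 look.py
```

```text
t 6.15 vase y top/side [(22.0, 0.06330581921522718), (49.5, 0.04912593587572424)] tcp [544.7 201.7 183.4] rx 0.0226 ry 0.0024 yaw 0.2052 tq [-0.199  0.014 -0.026] F [-0.2  0.3 -7. ] grip 59.2 19.1
```

>>> move_arm(steps=[[[0, 0, 0], [0, 0, 0], 0], [[0, 0, 0], [0, 0, 0], 0], [[0, 0, 0], [-0.01, 0, 0], 0]])

```text
time_s: 6.5
tcp_pos: [543.8, 201.2, 181.3]
tcp_rot: [[0.979, 0.203, -0.004], [0.203, -0.979, 0.016], [-0.001, -0.016, -1.0]]
wrist_force: [0.9, 0.1, -7.2]
finger_gap: 19.4
gripper_force: 59.2
```

```bash
python3 look.py m; python3 - <<'E'
import cv2,numpy as np
a=cv2.imread('pics/m_top.png')[140:280,140:300];b=cv2.imread('pics/m_side.png')[90:230,170:330]
cv2.imwrite('pics/m.png',cv2.resize(np.hstack([a,b]),None,fx=2.5,fy=2.5,interpolation=cv2.INTER_CUBIC))
E
```

```text
t 6.5 vase y top/side [(22.0, 0.04876825393918087), (41.0, 0.04851496767049285)] tcp [543.8 201.2 181.3] rx 0.0163 ry -0.0011 yaw 0.2047 tq [-0.17  -0.015 -0.025] F [ 0.9  0.1 -7.2] grip 59.2 19.4
```

View pics/m.png

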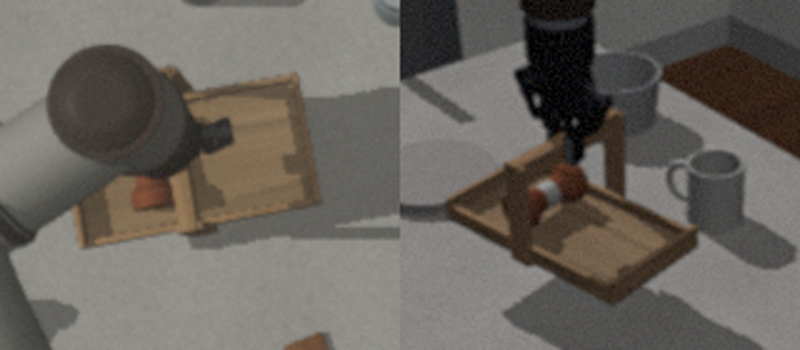

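The top view (left) shows the arm hiding most of the carrier. The side view (right) shows the vase clearly, with its waist at crop (545,190), about to pass under the handle. I'll track it with the side camera.

>>> move_arm(steps=[[[0, 0, 0], [0, 0, 0], 0], [[0, 0, 0], [0, 0, 0], 0], [[0, 0, 0], [0, 0, 0], 0], [[0, 0, 0], [0, 0, 0], 0]])

```text
time_s: 6.93
tcp_pos: [544.1, 201.4, 181.8]
tcp_rot: [[0.979, 0.204, -0.003], [0.204, -0.979, 0.016], [-0.0, -0.017, -1.0]]
wrist_force: [0.3, -0.3, -7.5]
finger_gap: 19.1
gripper_force: 59.2
```

```bash
sed -i "s/^T=snap.*/S=snap('side')/; s/in(('top',T),('side',S))/in(('side',S),)/; s/cv2.imwrite('pics\/%s_top.png'%n,T\[:,:,::-1\]);//" look.py; python3 look.py
```

```text
t 6.93 vase y top/side [(33.0, 0.04492902582655263)] tcp [544.1 201.4 181.8] rx 0.0168 ry -0.0 yaw 0.205 tq [-0.044  0.031 -0.035] F [ 0.3 -0.3 -7.5] grip 59.2 19.1
```

>>> move_arm(steps=[[[0, 0, 0], [0, 0, 0], 0], [[0, 0, 0], [0, 0, 0], 0], [[0, 0, 0], [0, 0, 0], 0], [[0, 0, 0], [0, 0, 0], 0]])

```text
time_s: 7.32
tcp_pos: [544.1, 201.4, 181.8]
tcp_rot: [[0.979, 0.204, -0.003], [0.204, -0.979, 0.016], [0.0, -0.017, -1.0]]
wrist_force: [0.0, -0.0, -7.0]
finger_gap: 19.2
gripper_force: 59.1
```

```bash
python3 look.py
```

```text
t 7.32 vase y top/side [(26.0, 0.04389349948000408)] tcp [544.1 201.4 181.8] rx 0.0168 ry 0.0001 yaw 0.205 tq [-0.127 -0.031 -0.005] F [ 0. -0. -7.] grip 59.1 19.2
```

>>> move_arm(steps=[[[0, 0, 0], [0, 0, 0], 0], [[0, 0, 0], [0, 0, 0], 0], [[0, 0, 0], [0, 0, 0], 0], [[0, 0, 0], [0, 0, 0], 0], [[0, 0, 0], [0, 0, 0], 0]])

```text
time_s: 7.78
tcp_pos: [544.0, 201.4, 181.8]
tcp_rot: [[0.979, 0.204, -0.003], [0.204, -0.979, 0.016], [-0.0, -0.017, -1.0]]
wrist_force: [0.0, -0.2, -7.7]
finger_gap: 19.1
gripper_force: 59.2
```

```bash
python3 look.py
```

```text
t 7.78 vase y top/side [(20.0, 0.04340556045820546)] tcp [544.  201.4 181.8] rx 0.0167 ry -0.0 yaw 0.2051 tq [-0.11  -0.002  0.024] F [ 0.  -0.2 -7.7] grip 59.2 19.1
```

>>> move_arm(steps=[[[0, 0, 0], [0, 0, 0], 0], [[0, 0, 0], [0, 0, 0], 0], [[0, 0, 0], [0, 0, 0], 0], [[0, 0, 0], [0, 0, 0], 0], [[0, 0, 0], [0, 0, 0], 0], [[0, 0, 0], [0, 0, 0], 0]])

```text
time_s: 8.33
tcp_pos: [544.0, 201.4, 181.8]
tcp_rot: [[0.979, 0.204, -0.003], [0.204, -0.979, 0.016], [-0.0, -0.017, -1.0]]
wrist_force: [0.1, 0.0, -7.4]
finger_gap: 19.2
gripper_force: 59.1
```

```bash
python3 look.py n; python3 - <<'E'
import cv2,numpy as np
b=cv2.imread('pics/n_side.png')[100:230,170:310]
cv2.imwrite('pics/n.png',cv2.resize(b,None,fx=4,fy=4,interpolation=cv2.INTER_CUBIC))
E
```

```text
t 8.33 vase y top/side [(17.5, 0.05045053127733878)] tcp [544.  201.4 181.8] rx 0.0168 ry -0.0001 yaw 0.205 tq [-0.151 -0.01  -0.002] F [ 0.1  0.  -7.4] grip 59.1 19.2
```

View pics/n.png

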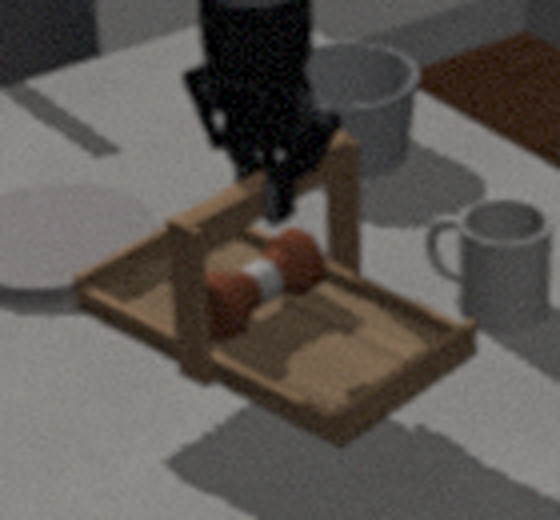

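The side crop shows the carrier level in the air, with the vase beyond mid-tray on the near side of the bar line and its waist at crop (262,282), full-frame (235.5,170.5). I'm checking the fit against that pixel.

```bash
python3 - <<'E'
from fit import *
im=load('n_side.png');R,t,o=carpose()
for y in(30,20,10,0,-10): print(y,proj('side',R@[0,y,33]+t).round(1))
M=vmask(im);print(M[110:200,200:270].sum())
# refit carrier pose in image (offset dx,dy in tool pose)
M2=np.clip((mask(im)-35)/30,0,1)
for tilt in(0,-.01,-.02):
    Rt=R@cv2.Rodrigues(np.array([tilt,0,0]))[0]
    g=R@[0,0,119]+t
    b=[]
    for dx in np.arange(-6,7,1.5):
        for dy in np.arange(-6,7,1.5):
            r=render('side',CAR[:5],Rt,g-Rt@[0,0,119]+[dx,dy,0],2);roi=cv2.dilate((r>0).astype(np.uint8),np.ones((9,9)))>0; roi[:165]=False
            roi&=render('side',CAR[5:],R,t,2)<.1
            b.append((np.sum(((r-M2)[roi])**2),dx,dy))
    print(tilt,min(b))
v=(im*0.6).astype(np.uint8)
for y,col in((17,(255,255,0)),(0,(0,255,255))):
    e=cv2.Canny((render('side',[p+[0,y,33] for p in VASE],R,t)*255).astype(np.uint8),50,150)>0; v[e]=col
v[(M>0)&(np.indices(M.shape).sum(0)%2==0)]=(255,0,255)
cv2.imwrite('pics/v.png',cv2.resize(v[130:200,200:290],None,fx=7,fy=7,interpolation=cv2.INTER_NEAREST)[:,:,::-1])
E
```

```text
30 [[229.9 169.9]]
20 [[232.3 171.1]]
10 [[234.7 172.3]]
0 [[237.2 173.5]]
-10 [[239.7 174.7]]
401.0Traceback (most recent call last):
  File "<stdin>", line 8, in <module>
cv2.error: OpenCV(4.12.0) /io/opencv/modules/calib3d/src/calibration_base.cpp:151: error: (-210:Unsupported format or combination of formats) The matrices must have 32f or 64f data type in function 'Rodrigues'
```

```bash
python3 - <<'E'
from fit import *
im=load('n_side.png');R,t,o=carpose()
M=vmask(im)
M2=np.clip((mask(im)-35)/30,0,1)
for tilt in(0.,-.01,-.02):
    Rt=R@cv2.Rodrigues(np.array([tilt,0,0]))[0]
    g=R@[0,0,119]+t
    b=[]
    for dx in np.arange(-6,7,1.5):
        for dy in np.arange(-6,7,1.5):
            r=render('side',CAR[:5],Rt,g-Rt@[0,0,119]+[dx,dy,0],2);roi=cv2.dilate((r>0).astype(np.uint8),np.ones((9,9)))>0; roi[:165]=False
            roi&=render('side',CAR[5:],R,t,2)<.1
            b.append((np.sum(((r-M2)[roi])**2),dx,dy))
    print(tilt,min(b))
v=(im*0.6).astype(np.uint8)
v=cv2.resize(v,None,fx=7,fy=7,interpolation=cv2.INTER_NEAREST)
for y,col in((17,(255,255,0)),(0,(0,255,255))):
    e=cv2.Canny(cv2.resize((render('side',[p+[0,y,33] for p in VASE],R,t)*255).astype(np.uint8),None,fx=7,fy=7),50,150)>0; v[e]=col
mm=cv2.Canny(cv2.resize(M*255,None,fx=7,fy=7,interpolation=cv2.INTER_NEAREST).astype(np.uint8),50,150)>0
v[mm]=(255,0,255)
e=cv2.Canny(cv2.resize((render('side',CAR,R,t)*255).astype(np.uint8),None,fx=7,fy=7),50,150)>0; v[e]=(0,255,0)
cv2.imwrite('pics/v.png',v[130*7:210*7,185*7:297*7][:,:,::-1])
E
```

```text
0.0 (np.float64(92.50010371077937), np.float64(3.0), np.float64(6.0))
-0.01 (np.float64(103.9332870106598), np.float64(3.0), np.float64(4.5))
-0.02 (np.float64(105.33189721782257), np.float64(1.5), np.float64(4.5))
```

View pics/v.png

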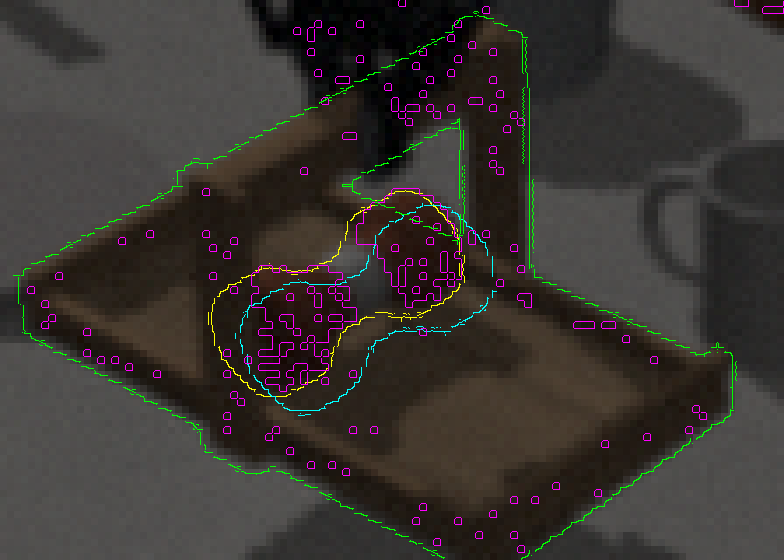

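The overlay confirms the yellow outline (y = 17 in the tool frame) on the vase. The carrier itself appears a few mm offset by calibration, so I'll fit the carrier offset in the image and measure the vase relative to it.

```bash
cat > look2.py <<'E'
import sys
from h import *
from scipy.optimize import minimize
R,t,o=carpose(); yaw=np.arctan2(R[1,0],R[0,0]); g=R@[0,0,119]+t
R=Rz(yaw); t=g-[0,0,119.]
S=snap('side'); M2=np.clip((mask(S)-35)/30,0,1)
occ=render('side',CAR[5:],R,t,2)>.02; occ[:int(proj('side',t+[0,0,50])[0,1])-25]|=False
hide=render('side',[box(-60,60,-60,60,135,400),box(-15,15,-70,70,85,200)],R,t,2)>0
r0=cv2.dilate((render('side',CAR[:5],R,t,2)>0).astype(np.uint8),np.ones((11,11)))>0
roi=r0&~cv2.dilate(occ.astype(np.uint8),np.ones((5,5))).astype(bool)&~hide
ins=cv2.erode((render('side',CAR[:5],R,t,2)>.5).astype(np.uint8),np.ones((9,9)))>0
roi&=~ins
f=lambda p:np.sum(((render('side',CAR[:5],R,t+[p[0],p[1],0],4)-M2)[roi])**2)
s=minimize(f,[2,3],method='Nelder-Mead',options=dict(initial_simplex=[[0,0],[5,0],[0,6]],xatol=.1,fatol=.01))
d=np.r_[s.x,0]; y,k=vase_y('side',S,R,t+d); 
print('t',round(o['time_s'],2),'VASE',y,round(k,3),'raw',vase_y('side',S,R,t)[0],'off',s.x.round(1),round(s.fun,1),'tcp',np.round(o['tcp_pos'],1),'rx',round(float(-o['tcp_rot'][2,1]),4),'ry',round(float(o['tcp_rot'][2,0]),4),'yaw',round(float(yaw),4),'F',np.round(o['wrist_force'],1))
for n in sys.argv[1:]: cv2.imwrite('pics/%s_side.png'%n,S[:,:,::-1])
E
python3 look2.py
```

```text
t 8.38 VASE 15.5 0.048 raw 18.5 off [1.3 4.9] 47.3 tcp [544.1 201.4 181.8] rx 0.0167 ry 0.0 yaw 0.2051 F [ 0.4  0.2 -7.1]
```

>>> move_arm(steps=[[[0, 0, 0], [0.008, 0, 0], 0], [[0, 0, 0], [0, 0, 0], 0], [[0, 0, 0], [0, 0, 0], 0], [[0, 0, 0], [0, 0, 0], 0]])

```text
time_s: 8.77
tcp_pos: [544.1, 201.4, 181.8]
tcp_rot: [[0.979, 0.203, -0.004], [0.204, -0.979, 0.021], [0.0, -0.021, -1.0]]
wrist_force: [-0.0, 0.8, -7.9]
finger_gap: 19.5
gripper_force: 59.2
```

```bash
python3 look2.py
```

```text
t 8.77 VASE 14.0 0.049 raw 18.5 off [2.2 5. ] 49.2 tcp [544.1 201.4 181.8] rx 0.021 ry 0.0 yaw 0.205 F [-0.   0.8 -7.9]
```

>>> move_arm(steps=[[[0, 0, 0], [0.006, 0, 0], 0], [[0, 0, 0], [0, 0, 0], 0], [[0, 0, 0], [0, 0, 0], 0], [[0, 0, 0], [0, 0, 0], 0], [[0, 0, 0], [0, 0, 0], 0]])

```text
time_s: 9.23
tcp_pos: [544.0, 201.4, 181.8]
tcp_rot: [[0.979, 0.204, -0.005], [0.204, -0.979, 0.024], [0.0, -0.024, -1.0]]
wrist_force: [0.3, 0.2, -7.9]
finger_gap: 19.3
gripper_force: 59.1
```

```bash
python3 look2.py
```

```text
t 9.23 VASE 7.0 0.05 raw 10.5 off [1.3 5.1] 52.4 tcp [544.  201.4 181.8] rx 0.0241 ry 0.0 yaw 0.2051 F [ 0.3  0.2 -7.9]
```

>>> move_arm(steps=[[[0, 0, 0], [-0.025, 0, 0], 0], [[0, 0, 0], [0, 0, 0], 0], [[0, 0, 0], [0, 0, 0], 0]])

```text
time_s: 9.53
tcp_pos: [543.9, 201.6, 181.7]
tcp_rot: [[0.979, 0.204, -0.002], [0.204, -0.979, 0.011], [-0.0, -0.011, -1.0]]
wrist_force: [0.2, -0.5, -7.7]
finger_gap: 19.3
gripper_force: 59.1
```

```bash
python3 look2.py
```

```text
t 9.53 VASE -2.5 0.057 raw 2.0 off [2.5 4.8] 40.5 tcp [543.9 201.6 181.7] rx 0.0108 ry -0.0002 yaw 0.2054 F [ 0.2 -0.5 -7.7]
```

>>> move_arm(steps=[[[0, 0, 0], [-0.014, 0, 0], 0], [[0, 0, 0], [0, 0, 0], 0], [[0, 0, 0], [0, 0, 0], 0]])

```text
time_s: 9.83
tcp_pos: [544.0, 201.5, 181.8]
tcp_rot: [[0.979, 0.204, -0.001], [0.204, -0.979, 0.004], [-0.0, -0.004, -1.0]]
wrist_force: [0.1, 0.7, -7.1]
finger_gap: 19.3
gripper_force: 59.2
```

```bash
python3 look2.py
```

```text
t 9.83 VASE -2.5 0.052 raw 2.0 off [3.1 4.4] 39.8 tcp [544.  201.5 181.8] rx 0.0036 ry -0.0001 yaw 0.2052 F [ 0.1  0.7 -7.1]
```

>>> move_arm(steps=[[[0, 0, 0], [0, 0, 0], 0], [[0, 0, 0], [0, 0, 0], 0], [[0, 0, 0], [0, 0, 0], 0]])

```text
time_s: 10.13
tcp_pos: [544.1, 201.4, 181.8]
tcp_rot: [[0.979, 0.204, -0.001], [0.204, -0.979, 0.004], [0.0, -0.004, -1.0]]
wrist_force: [0.6, -0.1, -7.2]
finger_gap: 19.1
gripper_force: 59.2
```

```bash
python3 look2.py p
```

```text
t 10.13 VASE -0.5 0.047 raw 2.0 off [3.6 3.8] 39.8 tcp [544.1 201.4 181.8] rx 0.0037 ry 0.0 yaw 0.205 F [ 0.6 -0.1 -7.2]
```

>>> move_arm(steps=[[[0, 0, 0], [0, 0, 0], 0], [[0, 0, 0], [0, 0, 0], 0], [[0, 0, 0], [0, 0, 0], 0], [[0, 0, 0], [0, 0, 0], 0], [[0, 0, 0], [0, 0, 0], 0], [[0, 0, 0], [0, 0, 0], 0]])

```text
time_s: 10.68
tcp_pos: [544.0, 201.4, 181.8]
tcp_rot: [[0.979, 0.204, -0.001], [0.204, -0.979, 0.004], [-0.0, -0.004, -1.0]]
wrist_force: [0.8, 0.1, -7.3]
finger_gap: 18.9
gripper_force: 59.2
```

```bash
python3 look2.py
```

```text
t 10.68 VASE -1.5 0.053 raw 2.0 off [3.5 3.6] 40.2 tcp [544.  201.4 181.8] rx 0.0037 ry -0.0 yaw 0.205 F [ 0.8  0.1 -7.3]
```

>>> move_arm(steps=[[[0, 0, 0], [0, 0, 0], 0], [[0, 0, 0], [0, 0, 0], 0], [[0, 0, 0], [0, 0, 0], 0], [[0, 0, 0], [0, 0, 0], 0], [[0, 0, 0], [0, 0, 0], 0], [[0, 0, 0], [0, 0, 0], 0], [[0, 0, 0], [0, 0, 0], 0], [[0, 0, 0], [0, 0, 0], 0], [[0, 0, 0], [0, 0, 0], 0], [[0, 0, 0], [0, 0, 0], 0], [[0, 0, 0], [0, 0, 0], 0], [[0, 0, 0], [0, 0, 0], 0]])

```text
time_s: 11.73
tcp_pos: [544.1, 201.4, 181.8]
tcp_rot: [[0.979, 0.204, -0.001], [0.204, -0.979, 0.004], [0.0, -0.004, -1.0]]
wrist_force: [0.3, 0.6, -7.4]
finger_gap: 19.3
gripper_force: 59.1
```

```bash
python3 look2.py q; python3 - <<'E'
from h import *
R,t,o=carpose()
# tool-frame horizontal displacement to slab with same bias as side/top fits: tool grip point vs camera-fit carrier
print('grip',(R@[0,0,119]+t).round(1), 'qpos',np.round(o['qpos'],3))
E
```

```text
t 11.73 VASE -2.5 0.048 raw 2.0 off [3.4 3.6] 40.0 tcp [544.1 201.4 181.8] rx 0.0037 ry 0.0 yaw 0.2051 F [ 0.3  0.6 -7.4]
grip [544.  201.4 200.5] qpos [ 0.632  0.348 -0.177 -0.004 -1.044  1.146]
```

The vase has stayed in the middle for about 2 s (raw reading constant at 2.0). I now carry it gently at about 18 mm/s², below the roll threshold of about 38 mm/s².

>>> move_arm(steps=[[[-0.0002, 0.0005, -0.0002], [0, 0, 0], 0], [[-0.0002, 0.0005, -0.0002], [0, 0, 0], 0], [[-0.0004, 0.001, -0.0002], [0, 0, 0], 0], [[-0.0004, 0.001, -0.0002], [0, 0, 0], 0], [[-0.0006, 0.0015, -0.0002], [0, 0, 0], 0], [[-0.0006, 0.0015, -0.0002], [0, 0, 0], 0], [[-0.0008, 0.002, -0.0002], [0, 0, 0], 0], [[-0.0008, 0.002, -0.0002], [0, 0, 0], 0], [[-0.001, 0.0025, -0.0002], [0, 0, 0], 0], [[-0.001, 0.0025, -0.0002], [0, 0, 0], 0], [[-0.0012, 0.003, -0.0002], [0, 0, 0], 0], [[-0.0012, 0.003, -0.0002], [0, 0, 0], 0], [[-0.0014, 0.0035, -0.0002], [0, 0, 0], 0], [[-0.0014, 0.0035, -0.0002], [0, 0, 0], 0], [[-0.0016, 0.004, -0.0002], [0, 0, 0], 0], [[-0.0016, 0.004, -0.0002], [0, 0, 0], 0], [[-0.0018, 0.0045, -0.0002], [0, 0, 0], 0], [[-0.0018, 0.0045, -0.0002], [0, 0, 0], 0], [[-0.002, 0.005, -0.0002], [0, 0, 0], 0], [[-0.002, 0.005, -0.0002], [0, 0, 0], 0]])

```text
time_s: 13.45
tcp_pos: [538.8, 172.0, 183.7]
tcp_rot: [[0.979, 0.204, -0.001], [0.204, -0.979, 0.004], [-0.0, -0.004, -1.0]]
wrist_force: [0.4, -0.2, -7.1]
finger_gap: 19.1
gripper_force: 59.1
```

```bash
python3 look2.py
```

```text
t 13.45 VASE -2.0 0.046 raw 1.5 off [2.8 4.8] 36.3 tcp [538.8 172.  183.7] rx 0.0036 ry -0.0 yaw 0.2051 F [ 0.4 -0.2 -7.1]
```

>>> move_arm(steps=[[[-0.0022, 0.0055, -0.0002], [0, 0, 0], 0], [[-0.0022, 0.0055, -0.0002], [0, 0, 0], 0], [[-0.0024, 0.006, -0.0002], [0, 0, 0], 0], [[-0.0024, 0.006, -0.0002], [0, 0, 0], 0], [[-0.0026, 0.0065, -0.0002], [0, 0, 0], 0], [[-0.0026, 0.0065, -0.0002], [0, 0, 0], 0], [[-0.0028, 0.007, -0.0002], [0, 0, 0], 0], [[-0.0028, 0.007, -0.0002], [0, 0, 0], 0], [[-0.003, 0.0075, -0.0002], [0, 0, 0], 0], [[-0.003, 0.0075, -0.0002], [0, 0, 0], 0], [[-0.0032, 0.008, -0.0002], [0, 0, 0], 0], [[-0.0032, 0.008, -0.0002], [0, 0, 0], 0], [[-0.0034, 0.0085, -0.0002], [0, 0, 0], 0], [[-0.0034, 0.0085, -0.0002], [0, 0, 0], 0], [[-0.0036, 0.009, -0.0002], [0, 0, 0], 0], [[-0.0036, 0.009, -0.0002], [0, 0, 0], 0], [[-0.0038, 0.0095, -0.0002], [0, 0, 0], 0], [[-0.0038, 0.0095, -0.0002], [0, 0, 0], 0], [[-0.004, 0.01, -0.0002], [0, 0, 0], 0], [[-0.004, 0.01, -0.0002], [0, 0, 0], 0]])

```text
time_s: 15.17
tcp_pos: [524.2, 89.5, 185.4]
tcp_rot: [[0.979, 0.204, -0.001], [0.204, -0.979, 0.004], [-0.0, -0.004, -1.0]]
wrist_force: [0.3, -0.3, -6.9]
finger_gap: 19.3
gripper_force: 59.1
```

>>> move_arm(steps=[[[-0.0042, 0.0105, -0.0002], [0, 0, 0], 0], [[-0.0042, 0.0105, -0.0002], [0, 0, 0], 0], [[-0.0044, 0.011, -0.0002], [0, 0, 0], 0], [[-0.0044, 0.011, -0.0002], [0, 0, 0], 0], [[-0.0046, 0.0115, -0.0002], [0, 0, 0], 0], [[-0.0046, 0.0115, -0.0002], [0, 0, 0], 0], [[-0.0048, 0.012, -0.0002], [0, 0, 0], 0], [[-0.0048, 0.012, -0.0002], [0, 0, 0], 0], [[-0.005, 0.0125, -0.0002], [0, 0, 0], 0], [[-0.005, 0.0125, -0.0002], [0, 0, 0], 0], [[-0.0053, 0.013, -0.0002], [0, 0, 0], 0], [[-0.0054, 0.013, -0.0002], [0, 0, 0], 0], [[-0.0056, 0.0135, -0.0002], [0, 0, 0], 0], [[-0.0058, 0.0135, -0.0002], [0, 0, 0], 0], [[-0.006, 0.014, -0.0002], [0, 0, 0], 0], [[-0.006, 0.014, -0.0002], [0, 0, 0], 0], [[-0.006, 0.014, -0.0002], [0, 0, 0], 0], [[-0.006, 0.014, -0.0002], [0, 0, 0], 0], [[-0.006, 0.014, -0.0002], [0, 0, 0], 0], [[-0.0059, 0.0135, -0.0002], [0, 0, 0], 0]])

```text
time_s: 16.83
tcp_pos: [498.8, -44.4, 187.0]
tcp_rot: [[0.979, 0.204, -0.001], [0.204, -0.979, 0.004], [0.0, -0.004, -1.0]]
wrist_force: [0.7, -0.8, -7.4]
finger_gap: 19.2
gripper_force: 59.1
```

>>> move_arm(steps=[[[-0.0056, 0.0135, -0.0002], [0, 0, 0], 0], [[-0.0054, 0.013, -0.0002], [0, 0, 0], 0], [[-0.0054, 0.013, -0.0002], [0, 0, 0], 0], [[-0.0052, 0.0125, -0.0002], [0, 0, 0], 0], [[-0.0052, 0.0125, -0.0002], [0, 0, 0], 0], [[-0.005, 0.012, -0.0002], [0, 0, 0], 0], [[-0.005, 0.012, -0.0002], [0, 0, 0], 0], [[-0.0048, 0.0115, -0.0002], [0, 0, 0], 0], [[-0.0048, 0.0115, -0.0002], [0, 0, 0], 0], [[-0.0046, 0.011, -0.0002], [0, 0, 0], 0], [[-0.0046, 0.011, -0.0002], [0, 0, 0], 0], [[-0.0044, 0.0105, -0.0002], [0, 0, 0], 0], [[-0.0044, 0.0105, -0.0002], [0, 0, 0], 0], [[-0.0042, 0.01, -0.0002], [0, 0, 0], 0], [[-0.0042, 0.01, -0.0002], [0, 0, 0], 0], [[-0.004, 0.0095, -0.0002], [0, 0, 0], 0], [[-0.004, 0.0095, -0.0002], [0, 0, 0], 0], [[-0.0038, 0.009, -0.0002], [0, 0, 0], 0], [[-0.0038, 0.009, -0.0002], [0, 0, 0], 0], [[-0.0036, 0.0085, -0.0002], [0, 0, 0], 0]])

```text
time_s: 18.5
tcp_pos: [476.3, -161.2, 188.5]
tcp_rot: [[0.979, 0.204, -0.001], [0.204, -0.979, 0.004], [-0.0, -0.004, -1.0]]
wrist_force: [0.8, -0.4, -7.3]
finger_gap: 19.2
gripper_force: 59.2
```

>>> move_arm(steps=[[[-0.0036, 0.0085, -0.0002], [0, 0, 0], 0], [[-0.0034, 0.008, -0.0002], [0, 0, 0], 0], [[-0.0034, 0.008, -0.0002], [0, 0, 0], 0], [[-0.0032, 0.0075, -0.0002], [0, 0, 0], 0], [[-0.0032, 0.0075, -0.0002], [0, 0, 0], 0], [[-0.003, 0.007, -0.0002], [0, 0, 0], 0], [[-0.003, 0.007, -0.0002], [0, 0, 0], 0], [[-0.0028, 0.0065, -0.0002], [0, 0, 0], 0], [[-0.0028, 0.0065, -0.0002], [0, 0, 0], 0], [[-0.0026, 0.006, -0.0002], [0, 0, 0], 0], [[-0.0026, 0.006, -0.0002], [0, 0, 0], 0], [[-0.0024, 0.0055, -0.0002], [0, 0, 0], 0], [[-0.0024, 0.0055, -0.0002], [0, 0, 0], 0], [[-0.0022, 0.005, -0.0002], [0, 0, 0], 0], [[-0.0022, 0.005, -0.0002], [0, 0, 0], 0], [[-0.002, 0.0045, -0.0002], [0, 0, 0], 0], [[-0.0018, 0.0045, -0.0002], [0, 0, 0], 0], [[-0.0018, 0.004, -0.0002], [0, 0, 0], 0], [[-0.0016, 0.004, -0.0002], [0, 0, 0], 0], [[-0.0016, 0.0035, -0.0002], [0, 0, 0], 0]])

```text
time_s: 20.17
tcp_pos: [463.3, -224.9, 190.3]
tcp_rot: [[0.979, 0.204, -0.001], [0.204, -0.979, 0.004], [0.0, -0.004, -1.0]]
wrist_force: [0.0, -0.3, -7.3]
finger_gap: 19.1
gripper_force: 59.1
```

>>> move_arm(steps=[[[-0.0015, 0.0035, 0], [0, 0, 0.003], 0], [[-0.0014, 0.0035, 0], [0, 0, 0.006], 0], [[-0.0012, 0.003, 0], [0, 0, 0.009], 0], [[-0.001, 0.0025, 0], [0, 0, 0.01], 0], [[-0.001, 0.0025, 0], [0, 0, 0.01], 0], [[-0.0008, 0.002, 0], [0, 0, 0.01], 0], [[-0.0008, 0.002, 0], [0, 0, 0.01], 0], [[-0.0006, 0.0015, 0], [0, 0, 0.01], 0], [[-0.0006, 0.0015, 0], [0, 0, 0.01], 0], [[-0.0004, 0.001, 0], [0, 0, 0.01], 0], [[-0.0004, 0.001, 0], [0, 0, 0.01], 0], [[-0.0002, 0.0005, 0], [0, 0, 0.01], 0], [[-0.0002, 0.0005, 0], [0, 0, 0.01], 0], [[0, 0, 0], [0, 0, 0.008], 0], [[0, 0, 0], [0, 0, 0.006], 0], [[0, 0, 0], [0, 0, 0.002], 0], [[0, 0, 0], [0, 0, 0], 0]])

```text
time_s: 21.58
tcp_pos: [460.7, -237.9, 190.3]
tcp_rot: [[0.991, 0.135, -0.001], [0.135, -0.991, 0.004], [-0.0, -0.004, -1.0]]
wrist_force: [-0.2, 0.2, -7.2]
finger_gap: 19.5
gripper_force: 59.1
```

```bash
python3 look2.py s
```

```text
t 21.58 VASE 28.5 0.061 raw 1.5 off [-17.5 -28.4] 473.9 tcp [ 460.7 -237.9  190.3] rx 0.0036 ry -0.0003 yaw 0.1349 F [-0.2  0.2 -7.2]
```

View side.

```bash
python3 - <<'E'
from h import *
b=cv2.imread('pics/s_side.png');R,t,o=carpose();R=Rz(.1349)
big=cv2.resize(b,None,fx=4,fy=4,interpolation=cv2.INTER_CUBIC)
for P,col in((([p+[0,0,33] for p in VASE]),(0,255,255)),(CAR,(0,255,0))):
    e=cv2.Canny(cv2.resize((render('side',P,R,t)*255).astype(np.uint8),None,fx=4,fy=4),50,150)>0; big[e]=col
e=cv2.Canny(cv2.resize((render('side',SLAB,Rz(.1347),[461.2,-241.1,0])*255).astype(np.uint8),None,fx=4,fy=4),50,150)>0; big[e]=(255,0,255)
cv2.imwrite('pics/s.png',big[210*4:355*4,225*4:405*4])
E
```

```text
(no output)
```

View pics/s.png

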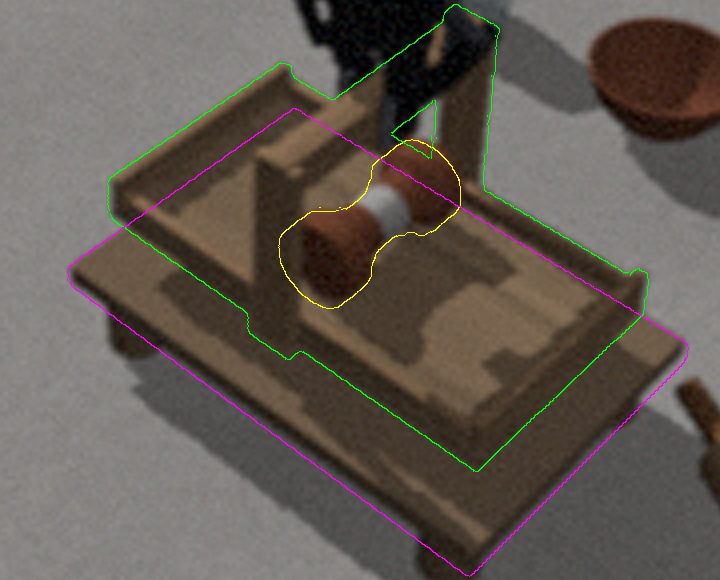

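The side crop shows the carrier level above the slab with its outline (green) inside the slab's (magenta). The vase is in the middle, waist at crop (385,210), inside the yellow y = 0 outline and clear of both ends. I make a small correction, then hold for over 3 s.

>>> move_arm(steps=[[[0, 0.0002, 0], [0, 0, 0], 0], [[0, 0.0004, 0], [0, 0, 0], 0], [[0, 0.0006, 0], [0, 0, 0], 0], [[0, 0.0008, 0], [0, 0, 0], 0], [[0, 0.0008, 0], [0, 0, 0], 0], [[0, 0.001, 0], [0, 0, 0], 0], [[0, 0.0008, 0], [0, 0, 0], 0], [[0, 0.0008, 0], [0, 0, 0], 0], [[0, 0.0006, 0], [0, 0, 0], 0], [[0, 0.0004, 0], [0, 0, 0], 0], [[0, 0.0002, 0], [0, 0, 0], 0], [[0, 0, 0], [0, 0, 0], 0], [[0, 0, 0], [0, 0, 0], 0], [[0, 0, 0], [0, 0, 0], 0], [[0, 0, 0], [0, 0, 0], 0], [[0, 0, 0], [0, 0, 0], 0], [[0, 0, 0], [0, 0, 0], 0], [[0, 0, 0], [0, 0, 0], 0], [[0, 0, 0], [0, 0, 0], 0], [[0, 0, 0], [0, 0, 0], 0]])

```text
time_s: 23.3
tcp_pos: [461.2, -241.2, 190.3]
tcp_rot: [[0.991, 0.134, -0.001], [0.134, -0.991, 0.004], [-0.0, -0.004, -1.0]]
wrist_force: [0.5, 0.0, -6.9]
finger_gap: 19.0
gripper_force: 59.1
```

>>> move_arm(steps=[[[0, 0, 0], [0, 0, 0], 0], [[0, 0, 0], [0, 0, 0], 0], [[0, 0, 0], [0, 0, 0], 0], [[0, 0, 0], [0, 0, 0], 0], [[0, 0, 0], [0, 0, 0], 0], [[0, 0, 0], [0, 0, 0], 0], [[0, 0, 0], [0, 0, 0], 0], [[0, 0, 0], [0, 0, 0], 0], [[0, 0, 0], [0, 0, 0], 0], [[0, 0, 0], [0, 0, 0], 0], [[0, 0, 0], [0, 0, 0], 0], [[0, 0, 0], [0, 0, 0], 0], [[0, 0, 0], [0, 0, 0], 0], [[0, 0, 0], [0, 0, 0], 0], [[0, 0, 0], [0, 0, 0], 0], [[0, 0, 0], [0, 0, 0], 0], [[0, 0, 0], [0, 0, 0], 0], [[0, 0, 0], [0, 0, 0], 0], [[0, 0, 0], [0, 0, 0], 0], [[0, 0, 0], [0, 0, 0], 0]])

```text
time_s: 24.97
tcp_pos: [461.2, -241.2, 190.3]
tcp_rot: [[0.991, 0.135, -0.001], [0.135, -0.991, 0.004], [-0.0, -0.004, -1.0]]
wrist_force: [0.1, 0.3, -7.3]
finger_gap: 19.2
gripper_force: 59.2
```

>>> move_arm(steps=[[[0, 0, 0], [0, 0, 0], 0], [[0, 0, 0], [0, 0, 0], 0], [[0, 0, 0], [0, 0, 0], 0], [[0, 0, 0], [0, 0, 0], 0], [[0, 0, 0], [0, 0, 0], 0], [[0, 0, 0], [0, 0, 0], 0], [[0, 0, 0], [0, 0, 0], 0], [[0, 0, 0], [0, 0, 0], 0], [[0, 0, 0], [0, 0, 0], 0], [[0, 0, 0], [0, 0, 0], 0], [[0, 0, 0], [0, 0, 0], 0], [[0, 0, 0], [0, 0, 0], 0], [[0, 0, 0], [0, 0, 0], 0], [[0, 0, 0], [0, 0, 0], 0], [[0, 0, 0], [0, 0, 0], 0], [[0, 0, 0], [0, 0, 0], 0], [[0, 0, 0], [0, 0, 0], 0], [[0, 0, 0], [0, 0, 0], 0]])

```text
time_s: 26.47
tcp_pos: [461.2, -241.2, 190.3]
tcp_rot: [[0.991, 0.134, -0.001], [0.134, -0.991, 0.004], [-0.0, -0.004, -1.0]]
wrist_force: [-0.8, -0.4, -6.4]
finger_gap: 19.0
gripper_force: 59.1
```

```bash
python3 look2.py w
```

```text
t 26.47 VASE 27.0 0.063 raw 3.5 off [-17.8 -25.7] 469.9 tcp [ 461.2 -241.2  190.3] rx 0.0036 ry -0.0002 yaw 0.1349 F [-0.8 -0.4 -6.4]
```

>>> move_arm(steps=[[[0, 0, 0.001], [0, 0, 0], 0], [[0, 0, 0.002], [0, 0, 0], 0], [[0, 0, 0.003], [0, 0, 0], 0], [[0, 0, 0.004], [0, 0, 0], 0], [[0, 0, 0.005], [0, 0, 0], 0], [[0, 0, 0.006], [0, 0, 0], 0], [[0, 0, 0.006], [0, 0, 0], 0], [[0, 0, 0.006], [0, 0, 0], 0], [[0, 0, 0.005], [0, 0, 0], 0], [[0, 0, 0.004], [0, 0, 0], 0], [[0, 0, 0.003], [0, 0, 0], 0], [[0, 0, 0.002], [0, 0, 0], 0], [[0, 0, 0.002], [0, 0, 0], 0], [[0, 0, 0.001], [0, 0, 0], 0], [[0, 0, 0.001], [0, 0, 0], 0], [[0, 0, 0.001], [0, 0, 0], 0]])

```text
time_s: 27.85
tcp_pos: [461.2, -241.1, 164.4]
tcp_rot: [[0.991, 0.135, -0.0], [0.135, -0.991, 0.004], [0.0, -0.004, -1.0]]
wrist_force: [0.3, 0.4, -7.5]
finger_gap: 19.5
gripper_force: 59.1
```

```bash
python3 look2.py
```

```text
t 27.85 VASE 22.5 0.071 raw 1.0 off [-18.6 -17.7] 546.2 tcp [ 461.2 -241.1  164.4] rx 0.0035 ry 0.0 yaw 0.1349 F [ 0.3  0.4 -7.5]
```

>>> move_arm(steps=[[[0, 0, 0.0008], [0, 0, 0], 0], [[0, 0, 0.0008], [0, 0, 0], 0], [[0, 0, 0.0008], [0, 0, 0], 0], [[0, 0, 0.0008], [0, 0, 0], 0], [[0, 0, 0.0008], [0, 0, 0], 0], [[0, 0, 0.0008], [0, 0, 0], 0], [[0, 0, 0.0006], [0, 0, 0], 0], [[0, 0, 0.0006], [0, 0, 0], 0], [[0, 0, 0.0006], [0, 0, 0], 0]])

```text
time_s: 28.65
tcp_pos: [461.1, -241.1, 160.9]
tcp_rot: [[0.991, 0.135, -0.001], [0.135, -0.991, 0.004], [-0.0, -0.004, -1.0]]
wrist_force: [-0.7, 0.3, -6.6]
finger_gap: 19.3
gripper_force: 59.1
```

>>> move_arm(steps=[[[0, 0, 0.0006], [0, 0, 0], 0], [[0, 0, 0.0006], [0, 0, 0], 0], [[0, 0, 0.0006], [0, 0, 0], 0], [[0, 0, 0.0004], [0, 0, 0], 0]])

```text
time_s: 28.98
tcp_pos: [461.2, -241.1, 160.2]
tcp_rot: [[0.991, 0.135, -0.001], [0.135, -0.991, 0.003], [-0.0, -0.004, -1.0]]
wrist_force: [-1.3, 1.8, -4.0]
finger_gap: 18.8
gripper_force: 59.6
```

```bash
python3 look2.py
```

```text
t 28.98 VASE 25.0 0.066 raw 1.5 off [-19.8 -18.3] 586.1 tcp [ 461.2 -241.1  160.2] rx 0.0035 ry -0.0001 yaw 0.135 F [-1.3  1.8 -4. ]
```

>>> move_arm(steps=[[[0, 0, 0.0004], [-0.001, 0, 0], 0], [[0, 0, 0.0004], [-0.001, 0, 0], 0], [[0, 0, 0.0004], [-0.001, 0, 0], 0], [[0, 0, 0], [0, 0, 0], 0]])

```text
time_s: 29.37
tcp_pos: [461.3, -241.1, 160.0]
tcp_rot: [[0.991, 0.135, 0.0], [0.135, -0.991, 0.002], [0.0, -0.002, -1.0]]
wrist_force: [-2.8, 3.3, 0.6]
finger_gap: 19.3
gripper_force: 60.2
```

```bash
python3 look2.py
```

```text
t 29.37 VASE 24.0 0.066 raw 1.5 off [-17.3 -18.1] 585.5 tcp [ 461.3 -241.1  160. ] rx 0.0017 ry 0.0003 yaw 0.1351 F [-2.8  3.3  0.6]
```

>>> move_arm(steps=[[[0, 0, 0], [0, 0, 0], 0], [[0, 0, 0], [0, 0, 0], 0], [[0, 0, 0], [0, 0, 0], 0.2], [[0, 0, 0], [0, 0, 0], 0.22], [[0, 0, 0], [0, 0, 0], 0.23], [[0, 0, 0], [0, 0, 0], 0.235], [[0, 0, 0], [0, 0, 0], 0.24], [[0, 0, 0], [0, 0, 0], 0.245], [[0, 0, 0], [0, 0, 0], 0.25], [[0, 0, 0], [0, 0, 0], 0.26], [[0, 0, 0], [0, 0, 0], 0.27], [[0, 0, 0], [0, 0, 0], 0.28]], newtons=20)

```text
time_s: 30.42
tcp_pos: [461.4, -241.4, 159.3]
tcp_rot: [[0.991, 0.134, -0.0], [0.134, -0.991, 0.002], [0.0, -0.002, -1.0]]
wrist_force: [0.1, -0.2, -0.6]
finger_gap: 23.9
gripper_force: 0.0
```

```bash
python3 look2.py r
```

```text
t 30.42 VASE 26.0 0.068 raw 2.5 off [-20.9 -19. ] 621.5 tcp [ 461.4 -241.4  159.3] rx 0.0017 ry 0.0001 yaw 0.1349 F [ 0.1 -0.2 -0.6]
```

>>> move_arm(steps=[[[0, 0, 0], [0, 0, 0], 0.35], [[0, 0, 0], [0, 0, 0], 0.42], [[0, 0, 0], [0, 0, 0], 0.45], [[0, 0, -0.005], [0, 0, 0], 0.45], [[0, 0, -0.01], [0, 0, 0], 0.45], [[0, 0, -0.02], [0, 0, 0], 0.45], [[0, 0, -0.03], [0, 0, 0], 0.45], [[0, 0, -0.04], [0, 0, 0], 0.45], [[0, 0, -0.04], [0, 0, 0], 0.45], [[0, 0, -0.04], [0, 0, 0], 0.45], [[0, 0, -0.04], [0, 0, 0], 0.45], [[0, -0.05, -0.02], [0, 0, 0], 0.45], [[0, -0.06, 0], [0, 0, 0], 0.45], [[0, -0.06, 0], [0, 0, 0], 0.45], [[0, -0.06, 0], [0, 0, 0], 0.45], [[0, -0.06, 0], [0, 0, 0], 0.45], [[0, -0.06, 0], [0, 0, 0], 0.45], [[0, -0.06, 0], [0, 0, 0], 0.45], [[0, -0.06, 0], [0, 0, 0], 0.45], [[0, -0.04, 0], [0, 0, 0], 0.45]])

```text
time_s: 32.13
tcp_pos: [426.5, 13.2, 283.7]
tcp_rot: [[0.991, 0.136, 0.002], [0.136, -0.991, 0.003], [0.002, -0.003, -1.0]]
wrist_force: [-0.1, -0.8, -0.6]
finger_gap: 38.0
gripper_force: 0.0
```

```bash
python3 - <<'E'
from fit import *
T=snap('top','f_top.png');S=snap('side','f_side.png')
sl={'top':(460.8,-241.9,.1436),'side':(462.5,-239.3,.136)}
for c,im in(('top',T),('side',S)):
    p=sl[c]
    print(c,vase_y(c,im,Rz(p[2]),np.array([p[0],p[1],60.])),[(np.round(x['location']).tolist(),round(x['confidence'],2)) for x in spotter.place_of(c,'vase')+spotter.place_of(c,'carrier')])
o=status.get_obs();print(o['tcp_pos'].round(),o['wrist_force'].round(1),o['time_s'])
v=cv2.resize(T,None,fx=6,fy=6,interpolation=cv2.INTER_CUBIC)
for P,z,col in((SLAB,0,(255,0,255)),(CAR,60,(0,255,0)),([q+[0,0,33] for q in VASE],60,(255,255,0))):
    p=sl['top'];e=cv2.Canny(cv2.resize((render('top',P,Rz(p[2]),[p[0],p[1],z])*255).astype(np.uint8),None,fx=6,fy=6,interpolation=cv2.INTER_CUBIC),100,150)>0; v[e]=col
cv2.imwrite('pics/f.png',v[185*6:285*6,308*6:438*6][:,:,::-1])
E
```

```text
top (-6.5, 0.020598812563791067) [([327.0, 434.0, 20.0], 0.94), ([466.0, -246.0, 93.0], 0.9), ([462.0, -241.0, 178.0], 0.27), ([466.0, -240.0, 60.0], 0.68), ([463.0, -242.0, 178.0], 0.34)]
side (0.0, 0.048779821248940085) [([330.0, 435.0, 24.0], 0.87), ([464.0, -244.0, 94.0], 0.62), ([468.0, -242.0, 60.0], 0.71)]
[427.  11. 283.] [ 0.2 -1.   0.3] 32.4333
```

View pics/f.png

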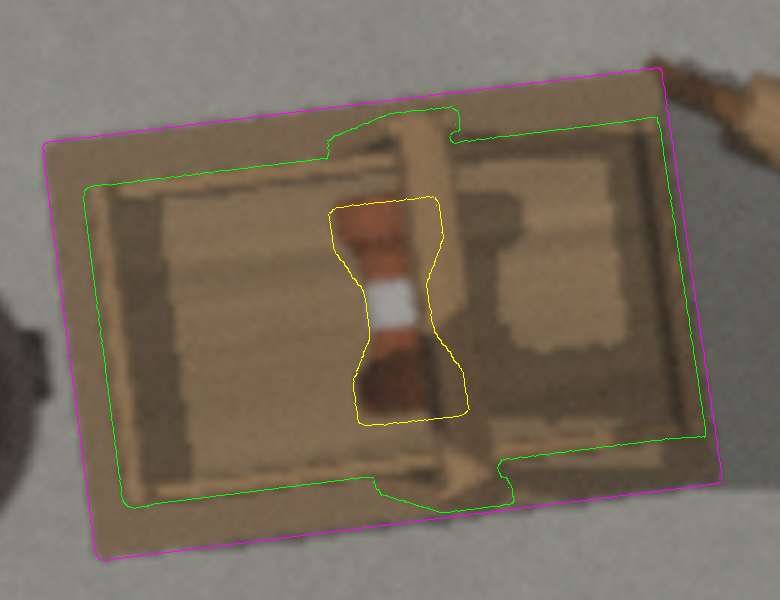

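The final top view shows the carrier (wall outline near (95,190) to (660,430)) inside the slab's edge and square to it, within about 3 mm of centre. The vase is in the middle beside the bar, waist at (390,303), and the robot is clear. I'm handing the job in.

```bash
python3 -c "
from station import env; print(env.job_done())"
```

```text
the job is handed in; nothing more can be done
None
```

The job is handed in at about 32 s: the carrier stands on the slab, square and within about 3 mm of centre, with the vase at rest within a few mm of its middle and the robot clear. The vase held still in the middle for about 2 s before the carry and for about 4 s above the slab. By the side-camera fits it stayed clear of the end walls.

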